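# Close the ripening tub and set its vent

### The arm

A 6-joint arm with a two-finger parallel gripper is mounted at the origin on the work surface. World frame = base frame: x ahead of the robot, y to its left, z up, the work surface at z = 0. Lengths are in m, angles in rad, forces in N, time in s.
With the tool pointing down it reaches from about 0.25 to 0.725 m from the base axis. Payload 4 kg.
Tool frame: the origin (TCP) lies at the very end of the fingers, on their centre line; the grasp point (between the pads) lies 19 mm behind it; z points along the fingers, y is the line along which they close (so a half turn about z gives the same grasp; the last joint's range is limited). The gripper opens to 85 mm and grips with 20 to 120 N. Pads are 22 mm wide; open, the fingers measure 114 mm over their backs; the gripper's body (76 mm by 85 mm) begins 54 mm behind the grasp point. The pads swing forward as they close: fully open they stand 13 mm farther back than shut.
Start: joints at [-1.344, 0.241, 0.005, 1.335, 0, 1.571], TCP at [0.112, -0.487, 0.231] pointing down, gripper open.
Joint ranges: [-2.72, 2.72], [-1.05, 1.87], [-1.09, 1.28], [-1.99, 2.15], [-1.42, 1.44], [-3.14, 3.14]. Speed limits (rad/s): [2.79, 2.79, 3.14, 3.14, 3.14, 3.14].

### API

Orientations are given as a unit quaternion [x, y, z, w].
In Python, from workcell import * gives the robot as it stands. The module is installed in compiled form; this text tells all that it offers.
- The arm moves only by the tool send_rows, never from a script. Its argument "steps" is text: rows parted by semicolons, each of 7 numbers parted by spaces: the opening, from -1 (shut) to 1 (fully open), then the shift along the world's x, y, z in m, then the turn, a rotation vector about the world's x, y, z in rad. A call has exactly 5 rows; each row shifts and turns the commanded pose from where the row before left it; what a row does not reach is not made up. A row lasts 1/12 s, in which the tool goes at most 41.7 mm and 7.16 degrees, less where a joint would pass 70% of its speed; a pose out of reach is approached as far as the arm can. A call is refused whole if a number of a shift passes 0.0417 or a number of a turn 0.125, either way. A call with a gripper value outside its range is refused whole. The fingers move at their own pace and stop on an object; the grip force is fixed at half the most. Time passes only in rows, so rows that do not move let the fingers close, or fill a call up. It gives the time, the measured TCP pose, the force, the opening and the grip force at its end, in the units of the state.
- get_obs(): the state, without advancing time (a new reading comes with each control period).
- camera(name): name is "side" or "top" or "wrist"; returns a dict with "frame" (384x512x3 uint8, red, green, blue), "range_z" (384x512 float32, m along the optical axis (not along the pixel's ray), 0 where there is no reading), "camera_matrix" (3x3 intrinsics, pixels), "k1" (the pictures are not rectified: a ray, as slopes to the right and down, at radius r is drawn at 1 + k1 r^2 times it, then the intrinsics apply), "extrinsics" (4x4, takes a point from world to camera coordinates); the wrist camera has in their place "T_tool_cam" (4x4, takes a point from camera to tool coordinates, whose origin is the TCP and whose axes are the flange's). Camera axes: x right, y down, z forward; pixel columns grow to the right and rows downward; lengths in m; the calibration is good to about 2 mm. A picture is of the moment at which its call begins: read the wrist's pose just before it.
- job_done(): hands the job in; it is judged then, once.
The state is a dict: "clock": time; "joint_pos": joint angles; "joint_vel": joint speeds; "tau": joint torques, N m; "eef_pos": TCP position; "tool_rot": TCP orientation; "ft_force": force on the tool from outside, world axes, zero at the start; "ft_torque": the same for the moment, N m; "grip_width": finger opening in m; "grasp_force": force on a finger pad.
Only numpy, scipy, OpenCV 4.12 (cv2) and the standard library are available. Lean on these libraries where they do the work, as an engineer would, in place of code of your own. Each camera call takes 0.05 s, during which the arm holds its last target. There are 200 camera calls.

### The job

Take the blue lid out of the drying rack (it stands on edge there; the near half of the marble slab is free for laying it down to take it again by its handle), set it on the white ripening tub without dropping it and press it down until it is fully home and level all round. Then turn the tub's red vent lever to half open, 45 degrees, over the green mark. Leave the cheeses, jars, bottle and serving board where they are.

Things in the scene. Friction and masses are not known exactly. Their poses are not given: they have to be found in the camera images.
- lid: blue lid, bar handle; on edge in a rack slot, handle facing away from the robot. Origin: flange underside centre; x short side, y long, z out of the top. Flange 114x154, z 0..6. Plug 100x140 down to z -8, bevelled to 88x128 at z -18. Handle: solid white bar 90 (y) x 16 (x), z 6..32. 0.25 kg. On edge its top edge is 114 over the rack base, 24 thick to pinch; flat, its origin is 18 up
- tub: white open ripening tub, 114 (x) x 154 (y) outside, walls 4, fixed on a steel plate 150 x 210. Origin on the table under its centre, y along its long side; rim 100 above the table. Black sprung beads inside the long walls hold a lid that is only laid on about 7 proud; 10 to 20 N pushes it home, flange on the rim. Either way round fits
- tub_rim (a point): centre of the tub's mouth at rim height (100 above the table), axes as the tub's. The lid's origin is here when seated
- vent (a joint): angle in rad of the red vent lever on the brass cock at the tub's +y end: 0 = shut (lever along the tub's +x), 0.785 = half open (45 degrees, over the green mark on the white dial), 1.57 = fully open (lever along the tub's +y). Turns counter-clockwise from above as it opens and stays where it is left
- vent_grip (a point): middle of the red lever's outer part, 62 from its axis; lever upright bar 13 wide, 22 high (70 to 92 above the table), reaching 90 from the axis. x of this point points outward along the lever
- vent_axis (a point): the lever's turning axis (vertical), at the lever's mid height (81 above the table), 125 from the tub's centre along its y
- rack: fixed wooden drying rack: base 200 (x) x 160 (y) x 12 high with eight upright dowels 10 diameter, 60 high, at y = +-58. Origin under the base's centre; x points away from the robot. The two slots are at x = -45 and +45 (where the lid's origin lies); the lid may be in either
- board: dark wooden serving board, 114 x 150 x 22, on edge in the rack's other slot; origin near its centre, in the slot's middle
- slab: fixed white marble slab, 300 (x) x 240 (y) x 14 high; origin on the table under its centre. Its half nearer the robot is clear
- cheese: yellow cheese block, 75 x 55 x 50 high, standing on the slab's far end; origin under its centre
- crock: terracotta jar with cork-coloured lid, 64 diameter, 75 high, on the slab's far end; origin under its centre
- brine: green bottle, 60 diameter, 190 high; origin under its centre
- jar: amber glass jar with brass lid, 66 diameter, 85 high; origin under its centre
- wheel: small round brown cheese, 130 diameter, 60 high; origin under its centre

How it is judged:
By the outcome, as a careful person would: the job done as asked, in the order asked, and still so for the second after the job is handed in, with the robot touching nothing.
It also fails if it takes over 69 s, if anything falls off the work surface, if the arm or the gripper's body presses on something with over 40 N, if the wrist force passes 120 N, or if a joint passes its speed limit or range.

## Working session

There is one attempt and no reset: what is moved stays moved. The work goes in short steps, Python scripts to look and compute and a tool call to move; the robot and the scene stay as the last step left them, time stands still between calls to the robot, and variables do not carry over. Pictures are saved under pics/ and viewed, at most 10 in all, crops included, and the job is handed in when it is done.

Besides the shell and the picture viewer there is one more tool, called after "Call:" as a command line: name --argument value ..., lists and objects as JSON in quotes. send_rows: Moves the arm, as the interface text tells. Its arguments: {"type":"object","properties":{"steps":{"type":"string"}},"required":["steps"]}

```bash
mkdir -p pics; cat > h.py <<'E'
from workcell import *
import numpy as np, cv2
from scipy.spatial.transform import Rotation as R
def grab(n):
    o=get_obs(); c=camera(n); K=np.array(c["camera_matrix"]); 
    if n=="wrist":
        T=np.eye(4); T[:3,:3]=R.from_quat(o["tool_rot"]).as_matrix(); T[:3,3]=o["eef_pos"]
        c["cw"]=T@np.array(c["T_tool_cam"])
    else: c["cw"]=np.linalg.inv(np.array(c["extrinsics"]))
    return c
def cloud(c):
    K=np.array(c["camera_matrix"]); h,w=c["range_z"].shape
    u,v=np.meshgrid(np.arange(w),np.arange(h))
    p=cv2.undistortPoints(np.stack([u,v],-1).reshape(-1,1,2).astype(np.float64),K,np.array([c["k1"],0,0,0.])).reshape(h,w,2)
    z=c["range_z"][...,None]; P=np.concatenate([p*z,z],-1)
    W=P@c["cw"][:3,:3].T+c["cw"][:3,3]; W[c["range_z"]==0]=np.nan
    return W
def save(c,f): cv2.imwrite("pics/"+f,cv2.cvtColor(c["frame"],cv2.COLOR_RGB2BGR))
E
python3 - <<'E'
from h import *
o=get_obs(); print({k:np.round(v,3).tolist() for k,v in o.items()})
a=grab("top");b=grab("side")
im=np.vstack([a["frame"],b["frame"]])
for n,c in (("top",a),("side",b)):
    print(n,np.round(c["cw"],3).tolist(),c["k1"]); np.savez(n+".npz",f=c["frame"],W=cloud(c)); save(c,n+".png")
E
```

```text
{'clock': 0.0, 'joint_pos': [-1.344, 0.241, 0.004, 1.335, -0.0, 1.571], 'joint_vel': [0.001, -0.002, 0.0, 0.0, -0.002, -0.0], 'tau': [0.0, -37.232, 25.241, 0.017, -0.0, -0.0], 'eef_pos': [0.112, -0.487, 0.23], 'tool_rot': [0.994, 0.113, -0.0, -0.001], 'ft_force': [0.093, 0.96, 0.855], 'ft_torque': [0.02, -0.066, 0.004], 'grasp_force': 0.0, 'grip_width': 0.085}
top [[-0.004, -0.978, 0.207, 0.396], [-1.0, 0.004, 0.001, 0.021], [-0.002, -0.207, -0.978, 1.086], [0.0, 0.0, 0.0, 1.0]] -0.10527937458857922
side [[0.81, -0.414, 0.416, 0.219], [-0.587, -0.588, 0.557, -0.493], [0.014, -0.695, -0.719, 0.726], [0.0, 0.0, 0.0, 1.0]] 0.03818899203999541
```

View pics/top.png

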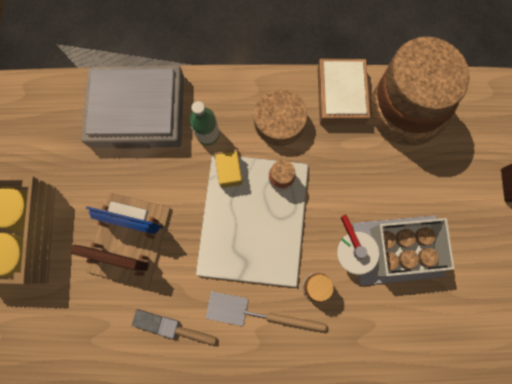

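View pics/side.png

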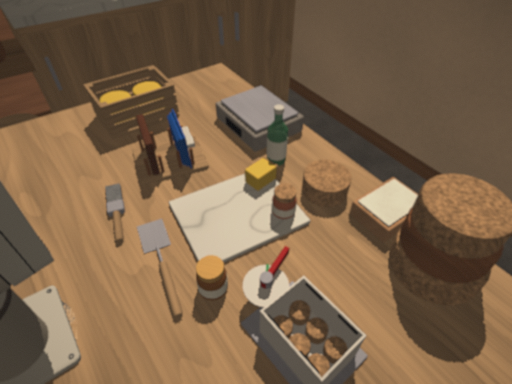

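The top view shows the lid in the far slot at (123,220) with its handle facing away, and the board in the near slot at (110,258). The tub is at (418,248), the dial at (358,252) and the lever tip at (346,218). The slab's near half is clear at (250,250). Next I'll work out positions.

```bash
python3 - <<'E'
from h import *
for n in("top","side"):
    d=np.load(n+".npz"); f=d["f"].astype(int); W=d["W"]; hsv=cv2.cvtColor(d["f"],cv2.COLOR_RGB2HSV).astype(int)
    H,S,V=hsv[...,0],hsv[...,1],hsv[...,2]; z=W[...,2]
    def rep(name,m,zp=(5,50,95)):
        P=W[m&np.isfinite(z)]; 
        if len(P)<8: print(n,name,len(P));return
        r=cv2.minAreaRect((P[:,:2]*1000).astype(np.float32))
        print(n,name,len(P),"rect",[np.round(q,1) for q in r],"z%",np.round(np.percentile(P[:,2]*1000,zp)))
        return P
    blue=(H>105)&(H<125)&(S>150)&(V>60)
    rep("lid all",blue); rep("lid top",blue&(z>.117)); 
    # handle: bright low-sat pts near the lid
    rep("handle",(S<70)&(V>150)&(W[...,1]>.2)&(z>.04)&(W[...,0]<.6))
    if n=="top":
        rep("board top",(z>.117)&(W[...,1]>.2)&(W[...,0]<.42)&(W[...,0]>.2)&~blue)
    red=((H<6)|(H>174))&(S>170)&(V>90)&(W[...,1]<-.1)
    rep("lever",red); rep("lever top",red&(z>.086))
    rep("green",(H>50)&(H<85)&(S>90)&(W[...,1]<-.1)&(z<.1))
    reg=(W[...,1]<-.2)&(W[...,0]<.6)&(W[...,0]>.2)
    P=rep("tub rim",reg&(z>.095)&(z<.106)&(S<60)&~red)
    rep("slab",(z>.009)&(z<.019)&(W[...,1]>-.15)&(W[...,1]<.2)&(S<60)&(V>130)&(W[...,0]>.2))
    rep("rackbase",(z>.008)&(z<.017)&(W[...,1]>.2)&(W[...,1]<.5)&(W[...,0]>.2)&(W[...,0]<.55))
    rep("amber",(z>.07)&(z<.1)&(W[...,1]<.0)&(W[...,1]>-.2)&(W[...,0]<.4)&(W[...,0]>.15))
    rep("table",(z<.006)&(z>-.006))
t=np.load("top.npz");W=t["W"]
for u,v in((206,275),(298,280),(214,160),(306,168),(88,213),(158,230),(123,220),(361,253),(346,218),(345,240),(382,222),(445,220),(451,268),(388,273),(360,252),(73,250),(147,268)): print((u,v),np.round(W[v,u],3))
E
python3 - <<'E'
import cv2
a=cv2.imread('pics/top.png'); 
c1=cv2.resize(a[180:290,60:180],None,fx=3.3,fy=3.3,interpolation=cv2.INTER_CUBIC); c2=cv2.resize(a[200:300,330:460],None,fx=3.05,fy=3.63,interpolation=cv2.INTER_CUBIC)
cv2.imwrite('pics/crop1.png',cv2.hconcat([c1,c2[:c1.shape[0]]]) if c2.shape[0]>=c1.shape[0] else c1)
E
```

```text
top lid all 157 rect [array([509.7, 279.6]), array([46.9, 19.3]), np.float64(81.5)] z% [113. 119. 126.]
top lid top 101 rect [array([511.5, 278.8]), array([45.8, 15.4]), np.float64(81.5)] z% [118. 120. 127.]
top handle 365 rect [array([549.1, 325.3]), array([86.8, 23.1]), np.float64(76.8)] z% [75. 78. 81.]
top board top 194 rect [array([403.4, 439.5]), array([ 34.8, 306.5]), np.float64(1.4)] z% [118. 120. 126.]
top lever 175 rect [array([ 499.9, -182. ]), array([73.4, 12.4]), np.float64(23.1)] z% [87. 92. 95.]
top lever top 169 rect [array([ 499.9, -182. ]), array([73.4, 12.4]), np.float64(23.1)] z% [89. 92. 95.]
top green 13 rect [array([ 475.9, -175.2]), array([20.6,  2.7]), np.float64(48.3)] z% [62. 64. 67.]
top tub rim 596 rect [array([ 459.5, -301.6]), array([114.1, 203.4]), np.float64(4.3)] z% [ 96.  99. 103.]
top slab 9583 rect [array([495.4,  41.1]), array([237.4, 381.5]), np.float64(83.3)] z% [11. 14. 17.]
top rackbase 2938 rect [array([393.5, 326.5]), array([297.5, 212.7]), np.float64(9.0)] z% [ 9. 12. 16.]
top amber 538 rect [array([ 373.8, -111.9]), array([51.8, 58. ]), n
[... 1056 characters left out ...]
]), np.float64(0.4)] z% [76. 86. 88.]
side table 76034 rect [array([1037.2,  485.3]), array([2231.7, 1942.7]), np.float64(80.2)] z% [-1.  2.  4.]
(206, 275) [0.404 0.147 0.013]
(298, 280) [ 0.391 -0.07   0.003]
(214, 160) [0.684 0.133 0.013]
(306, 168) [ 0.662 -0.095  0.015]
(88, 213) [0.536 0.4   0.119]
(158, 230) [0.509 0.263 0.023]
(123, 220) [0.521 0.32  0.12 ]
(361, 253) [ 0.449 -0.203  0.093]
(346, 218) [ 0.527 -0.173  0.092]
(345, 240) [ 0.481 -0.175  0.063]
(382, 222) [ 0.528 -0.278  0.007]
(445, 220) [ 0.52  -0.397  0.099]
(451, 268) [ 0.413 -0.4    0.105]
(388, 273) [ 0.405 -0.277  0.038]
(360, 252) [ 0.451 -0.201  0.096]
(73, 250) [0.454 0.426 0.125]
(147, 268) [0.419 0.285 0.027]
```

View pics/crop1.png

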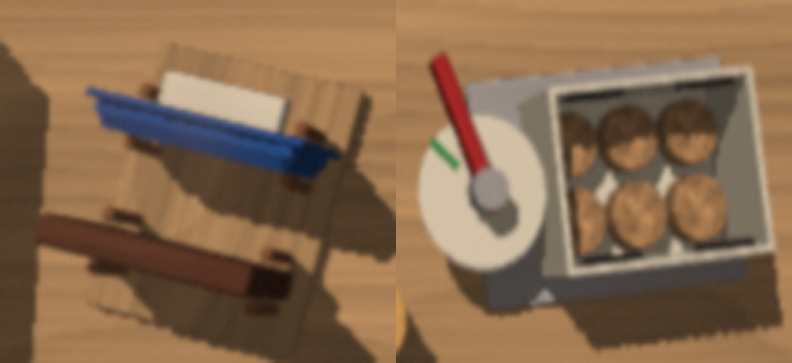

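```bash
python3 - <<'E'
from h import *
for n in("top","side"):
    d=np.load(n+".npz"); W=d["W"]; hsv=cv2.cvtColor(d["f"],cv2.COLOR_RGB2HSV).astype(int)
    H,S,V=hsv[...,0],hsv[...,1],hsv[...,2]; x,y,z=W[...,0],W[...,1],W[...,2]
    def rep(name,m):
        P=W[m&np.isfinite(z)]; r=cv2.minAreaRect((P[:,:2]*1000).astype(np.float32))
        q=P[:,:2]-P[:,:2].mean(0); u=np.linalg.svd(q,full_matrices=False)[2][0]
        if u[1]<0:u=-u
        print(n,name,len(P),[np.round(v,1) for v in r],"mean",np.round(P.mean(0)*1000,1),"pca yaw of long axis from +y(ccw)",np.round(np.degrees(np.arctan2(-u[0],u[1])),1),"ends",np.round([(q@u).min()*1e3,(q@u).max()*1e3],0))
    for lo in(.085,.11,.117): rep("lid z>%g"%lo,(H>100)&(H<130)&(S>110)&(z>lo)&(y>.2)&(y<.45)&(x<.62)&(x>.44))
    rep("handle",(S<80)&(V>130)&(y>.2)&(y<.42)&(z>.072)&(z<.088)&(x>.5)&(x<.62))
    rep("tub rim",(y<-.225)&(y>-.45)&(x<.6)&(x>.3)&(z>.095)&(z<.106)&(S<80))
    rep("board",(y>.2)&(y<.46)&(x<.48)&(x>.38)&(z>.11)&(z<.14)&(S>80))
    rep("slab",(z>.009)&(z<.019)&(y>-.15)&(y<.18)&(S<60)&(V>130)&(x>.36)&(x<.72))
    rep("dial",(z>.055)&(z<.072)&(y>-.27)&(y<-.13)&(x>.38)&(x<.53)&(S<80)&(V>120))
E
```

```text
top lid z>0.085 519 [array([520.4, 326.2]), array([143.2,  21.6]), np.float64(77.6)] mean [519.4 318.7 118. ] pca yaw of long axis from +y(ccw) -12.9 ends [-64.  79.]
top lid z>0.11 491 [array([520.4, 326.4]), array([143. ,  21.3]), np.float64(77.4)] mean [520.1 321.9 119. ] pca yaw of long axis from +y(ccw) -12.9 ends [-67.  76.]
top lid z>0.117 328 [array([522.4, 326.1]), array([142.5,  17.2]), np.float64(77.4)] mean [522.7 322.2 121. ] pca yaw of long axis from +y(ccw) -12.2 ends [-68.  75.]
top handle 393 [array([549. , 325.3]), array([88.2, 24.4]), np.float64(76.6)] mean [548.8 324.6  77.8] pca yaw of long axis from +y(ccw) -13.3 ends [-43.  45.]
top tub rim 650 [array([ 461.6, -327.4]), array([114.3, 156.6]), np.float64(4.6)] mean [ 461.7 -325.7   99.4] pca yaw of long axis from +y(ccw) 2.6 ends [-80.  78.]
top board 729 [array([440.3, 357.3]), array([149. ,  23.3]), np.float64(77.0)] mean [440.  354.6 125.2] pca yaw of long axis from +y(ccw) -13.1 ends [-72.  77.]
top slab 9548 [array([537.6,  36.1]), array([237.4, 296.4]), np.float64(83.3)] mean [509.7  38.9  14.3] pca yaw of
[... 832 characters left out ...]
 long axis from +y(ccw) -14.5 ends [-39.  63.]
side tub rim 1163 [array([ 462.7, -323.8]), array([116.7, 155.4]), np.float64(4.9)] mean [ 461.9 -329.   100. ] pca yaw of long axis from +y(ccw) 4.6 ends [-73.  83.]
side board 303 [array([440.3, 359.5]), array([151. ,  23.5]), np.float64(76.8)] mean [438.3 348.3 126.8] pca yaw of long axis from +y(ccw) -12.8 ends [-64.  87.]
side slab 5998 [array([538.2,  39. ]), array([239.1, 298.1]), np.float64(83.1)] mean [504.3  34.2  15. ] pca yaw of long axis from +y(ccw) 49.3 ends [-211.  161.]
side dial 983 [array([ 451.7, -193.4]), array([94.6, 82.4]), np.float64(6.0)] mean [ 446.7 -198.2   64.3] pca yaw of long axis from +y(ccw) 61.7 ends [-53.  41.]
```

Call:
send_rows --steps "1 0.0165 0.0327 0.004 0 0 0.0447;1 0.0165 0.0327 0.004 0 0 0.0447;1 0.0165 0.0327 0.004 0 0 0.0447;1 0.0165 0.0327 0.004 0 0 0.0447;1 0.0165 0.0327 0.004 0 0 0.0447"

```text
clock: 0.52
eef_pos: [0.195, -0.3219, 0.251]
tool_rot: [0.975, 0.224, -0.0, -0.001]
ft_force: [1.0, 0.5, 0.3]
grip_width: 0.0853
grasp_force: 0.0
```

Call:
send_rows --steps "1 0.0165 0.0327 0 0 0 0.0447;1 0.0165 0.0327 0 0 0 0.0447;1 0.0165 0.0327 0 0 0 0.0447;1 0.0165 0.0327 0 0 0 0.0447;1 0.0165 0.0327 0 0 0 0.0447"

```text
clock: 0.93
eef_pos: [0.2775, -0.1585, 0.2512]
tool_rot: [0.944, 0.331, 0.0, 0.0]
ft_force: [0.3, -0.6, 0.7]
grip_width: 0.0851
grasp_force: 0.0
```

Call:
send_rows --steps "1 0.0165 0.0327 0 0 0 0.0447;1 0.0165 0.0327 0 0 0 0.0447;1 0.0165 0.0327 0 0 0 0.0447;1 0.0165 0.0327 0 0 0 0.0447;1 0.0165 0.0327 0 0 0 0.0447"

```text
clock: 1.35
eef_pos: [0.36, 0.0052, 0.2512]
tool_rot: [0.9, 0.435, -0.0, 0.0]
ft_force: [0.1, -1.4, 0.8]
grip_width: 0.0854
grasp_force: 0.0
```

Call:
send_rows --steps "1 0.0165 0.0327 0 0 0 0.0447;1 0.0165 0.0327 0 0 0 0.0447;1 0.0165 0.0327 0 0 0 0.0447;1 0.0165 0.0327 0 0 0 0.0447;1 0.0165 0.0327 0 0 0 0.0447"

```text
clock: 1.77
eef_pos: [0.4425, 0.1686, 0.2508]
tool_rot: [0.846, 0.533, -0.0, -0.0]
ft_force: [0.7, -0.7, -0.4]
grip_width: 0.0853
grasp_force: 0.0
```

Call:
send_rows --steps "1 0.0165 0.0327 0 0 0 0.0447;1 0.0165 0.0327 0 0 0 0.0447;0.3 0.0165 0.0327 0 0 0 0.0447;0.3 0.0165 0.0327 0 0 0 0.0447;0.3 0 0 0 0 0 0"

```text
clock: 2.18
eef_pos: [0.51, 0.303, 0.2479]
tool_rot: [0.794, 0.607, -0.001, -0.001]
ft_force: [-0.2, -0.0, 0.5]
grip_width: 0.0555
grasp_force: 0.0
```

```bash
python3 - <<'E'
from h import *
o=get_obs(); print(np.round(o["joint_pos"],3),np.round(o["eef_pos"],4))
c=grab("wrist"); W=cloud(c); np.savez("w1.npz",f=c["frame"],W=W); save(c,"w1.png")
hsv=cv2.cvtColor(c["frame"],cv2.COLOR_RGB2HSV).astype(int);H,S,V=[hsv[...,i] for i in range(3)];x,y,z=[W[...,i] for i in range(3)]
def rep(name,m):
    P=W[m&np.isfinite(z)]
    if len(P)<10: print(name,len(P));return
    r=cv2.minAreaRect((P[:,:2]*1000).astype(np.float32)); print(name,len(P),[np.round(v,1) for v in r],np.round(np.percentile(P[:,2],[5,50,95])*1e3,1))
b=(H>100)&(H<130)&(S>110)
rep("lid",b&(z>.08)); rep("lidtop",b&(z>.12)&(z<.135)); rep("handle",(S<80)&(V>120)&(z>.068)&(z<.09)&(x>.5)); rep("board",(z>.115)&(z<.14)&(x<.49)&~b&(S>70))
E
```

```text
[5.350e-01 4.260e-01 3.110e-01 1.457e+00 2.000e-03 2.371e+00] [0.51   0.303  0.2479]
lid 3530 [array([520.9, 334.9]), array([151.4,  23.3]), np.float64(76.4)] [113.2 118.8 126.7]
lidtop 1044 [array([525.8, 333.7]), array([151.4,  13.3]), np.float64(76.4)] [120.3 125.9 127.2]
handle 11524 [array([684.7, 336.3]), array([215.9, 283.8]), np.float64(65.8)] [71.3 72.6 78.1]
board 4047 [array([439. , 362.2]), array([148.3,  22.8]), np.float64(76.8)] [119.8 125.8 127.2]
```

View pics/w1.png

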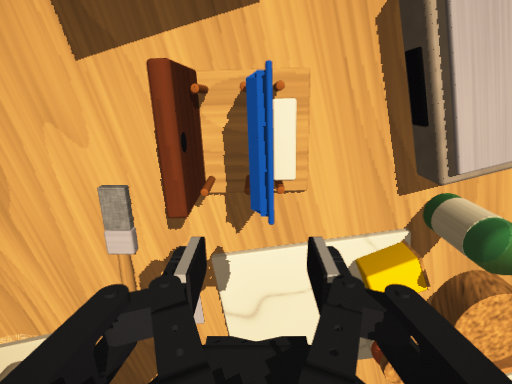

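The wrist view shows the lid at (262,140) between dowels, with the handle on the far side at (284,138) and the board at (180,135). The measured pinch centre is (0.5215, 0.334), the top edge z is 0.126 and the yaw is -13.6°.

Call:
send_rows --steps "0.3 0.004 0.0105 0 0 0 0.01;0.3 0.004 0.0105 0 0 0 0.01;0.3 0.0035 0.01 0 0 0 0.008;0.3 0 0 -0.03 0 0 0;0.3 0 0 -0.03 0 0 0"

```text
clock: 2.65
eef_pos: [0.5211, 0.3289, 0.1929]
tool_rot: [0.788, 0.616, 0.003, 0.0]
ft_force: [0.2, -0.1, -0.3]
grip_width: 0.0554
grasp_force: 0.0
```

Call:
send_rows --steps "0.3 0 0 -0.03 0 0 0;0.3 0 0 -0.03 0 0 0;0.3 0 0 -0.025 0 0 0;0.3 0 0 -0.0175 0 0 0;0.3 0 0 0 0 0 0"

```text
clock: 3.07
eef_pos: [0.5164, 0.3254, 0.0841]
tool_rot: [0.788, 0.616, -0.005, -0.0]
ft_force: [-1.6, -0.1, -0.6]
grip_width: 0.0553
grasp_force: 0.0
```

Call:
send_rows --steps "-1 0 0 0 0 0 0;-1 0 0 0 0 0 0;-1 0 0 0 0 0 0;-1 0 0 0 0 0 0;-1 0 0 0 0 0 0"

```text
clock: 3.48
eef_pos: [0.5216, 0.3291, 0.0913]
tool_rot: [0.788, 0.616, 0.002, 0.001]
ft_force: [0.8, -1.1, 5.4]
grip_width: 0.0226
grasp_force: 59.6
```

Call:
send_rows --steps "-1 0 0 0.015 0 0 0;-1 0 0 0.03 0 0 0;-1 0 0 0.03 0 0 0;-1 0 0 0.03 0 0 0;-1 0 0 0.03 0 0 0"

```text
clock: 3.9
eef_pos: [0.5192, 0.3284, 0.2249]
tool_rot: [0.788, 0.616, -0.001, -0.0]
ft_force: [0.6, 1.7, -1.8]
grip_width: 0.0229
grasp_force: 59.9
```

```bash
python3 - <<'E'
from h import *
o=get_obs(); print({k:np.round(v,4).tolist() for k,v in o.items()})
c=grab("wrist"); save(c,"w2.png"); s=grab("side"); save(s,"s2.png"); np.savez("s2.npz",f=s["frame"],W=cloud(s))
cv2.imwrite("pics/p2.png",cv2.hconcat([cv2.imread("pics/w2.png")[:,100:420],cv2.imread("pics/s2.png")[:300,60:460].copy()[:300] if 0 else cv2.resize(cv2.imread("pics/s2.png")[40:240,60:310],(480,384))]))
E
```

```text
{'clock': 3.9, 'joint_pos': [0.5637, 0.4771, 0.3308, 1.4259, 0.0006, 2.3777], 'joint_vel': [0.0035, -0.1216, 0.7457, 0.8566, 0.0005, -0.0006], 'tau': [-0.0617, -49.9501, 24.4628, -0.8718, 0.0004, -0.0001], 'eef_pos': [0.5192, 0.3284, 0.2249], 'tool_rot': [0.7876, 0.6161, -0.0007, -0.0004], 'ft_force': [0.6093, 1.7433, -1.7867], 'ft_torque': [-0.0145, -0.0709, 0.028], 'grasp_force': 59.8543, 'grip_width': 0.0229}
```

View pics/p2.png

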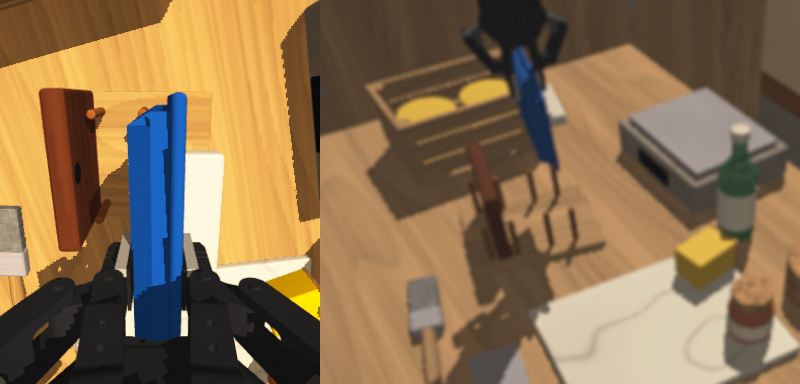

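The lid is clear of the rack and held, with its handle on the far side (wrist crop (203,205)). Next I'll carry it over the slab's near half and pitch it.

Call:
send_rows --steps "-1 0 0 0.02 0 0 0;-1 -0.002 -0.0288 0.005 0 0 0.032;-1 -0.002 -0.0288 0.005 0 0 0.032;-1 -0.002 -0.0288 0.005 0 0 0.032;-1 -0.002 -0.0288 0.005 0 0 0.032"

```text
clock: 4.42
eef_pos: [0.5108, 0.2124, 0.2626]
tool_rot: [0.746, 0.666, -0.001, -0.001]
ft_force: [-0.2, -0.8, -2.0]
grip_width: 0.0228
grasp_force: 59.8
```

Call:
send_rows --steps "-1 -0.002 -0.0288 0.005 0 0 0.032;-1 -0.002 -0.0288 0.005 0 0 0.032;-1 -0.002 -0.0288 0.005 0 0 0.032;-1 -0.002 -0.0288 0 0 0 0.032;-1 -0.002 -0.0288 0 0 0 0.032"

```text
clock: 4.83
eef_pos: [0.5011, 0.0683, 0.2781]
tool_rot: [0.69, 0.723, -0.0, -0.001]
ft_force: [0.4, 0.4, -2.2]
grip_width: 0.0233
grasp_force: 59.8
```

Call:
send_rows --steps "-1 -0.002 -0.0288 0 0 0 0.032;-1 0 0 0 0.0093 -0.116 0;-1 0 0 0 0.0093 -0.116 0;-1 0 0 0 0.0093 -0.116 0;-1 0 0 0 0.0093 -0.116 0"

```text
clock: 5.25
eef_pos: [0.4992, 0.0403, 0.2779]
tool_rot: [0.661, 0.713, 0.171, 0.157]
ft_force: [-0.0, 0.9, -2.2]
grip_width: 0.0226
grasp_force: 60.0
```

Call:
send_rows --steps "-1 0 0 0 0.0093 -0.116 0;-1 0 0 0 0.0093 -0.116 0;-1 0 0 0 0.0093 -0.116 0;-1 0 0 0 0 0 0;-1 0 0 0 0 0 0"

```text
clock: 5.67
eef_pos: [0.4943, 0.0403, 0.2717]
tool_rot: [0.626, 0.676, 0.287, 0.264]
ft_force: [1.4, -0.7, -2.0]
grip_width: 0.0227
grasp_force: 60.0
```

```bash
python3 - <<'E'
from h import *
o=get_obs(); print({k:np.round(v,4).tolist() for k,v in o.items()})
M=R.from_quat(o["tool_rot"]).as_matrix(); print(np.round(M,3))
q=o["joint_pos"]; p=q[1]-q[2]+q[3]; print("pitch",p)
r=np.hypot(*o["eef_pos"][:2]); wr=.0037+.488*np.sin(q[1])+.3905*np.cos(q[1]-q[2])
zz=.488*np.cos(q[1])-.3905*np.sin(q[1]-q[2])
print("L3 from r",(r-wr)/np.cos(p))
E
```

```text
{'clock': 5.6667, 'joint_pos': [0.082, -0.317, -0.7464, 0.3414, -0.001, 1.5753], 'joint_vel': [0.0011, 0.0325, 0.2375, -0.0053, -0.0016, 0.0009], 'tau': [-0.0075, -15.0442, 27.3312, -6.0771, 0.0046, 0.0068], 'eef_pos': [0.4943, 0.0403, 0.2717], 'tool_rot': [0.6257, 0.6759, 0.2867, 0.2635], 'ft_force': [1.4476, -0.6675, -1.9544], 'ft_torque': [-0.0968, 1.0203, 0.0291], 'grasp_force': 60.0328, 'grip_width': 0.0227}
[[-0.078  0.695  0.715]
 [ 0.997  0.053  0.058]
 [ 0.002  0.717 -0.697]]
pitch 0.7708526934442106
L3 from r 0.40332302035453044
```

Call:
send_rows --steps "-1 0 0 0 0 0 -0.12;-1 0 0 0 0 0 -0.12;-1 0 0 0 0 0 -0.12;-1 0 0 0 0 0 -0.12;-1 0 0 0 0 0 -0.12"

```text
clock: 6.08
eef_pos: [0.5027, 0.0428, 0.2828]
tool_rot: [0.796, 0.457, 0.201, 0.343]
ft_force: [-0.3, -0.4, -3.0]
grip_width: 0.0227
grasp_force: 60.1
```

Call:
send_rows --steps "-1 -0.004 0 0 -0.0575 -0.101 0;-1 -0.004 0 0 -0.0575 -0.101 0;-1 -0.004 0 0 -0.0575 -0.101 0;-1 0 0 0 0 0 0;-1 0 0 0 0 0 0"

```text
clock: 6.5
eef_pos: [0.4904, 0.043, 0.2783]
tool_rot: [0.728, 0.423, 0.272, 0.467]
ft_force: [0.1, -0.1, -0.2]
grip_width: 0.0229
grasp_force: 60.3
```

```bash
cat > st.py <<'E'
from h import *
o=get_obs(); print({k:np.round(v,4).tolist() for k,v in o.items() if k in("clock","joint_pos","eef_pos","ft_force","grip_width")})
M=R.from_quat(o["tool_rot"]).as_matrix(); print("d",np.round(M[:,2],3),"az",np.degrees(np.arctan2(M[1,2],M[0,2])),"down",np.degrees(np.arcsin(-M[2,2])),"y",np.round(M[:,1],3))
E
python3 st.py; python3 - <<'E'
from h import *
W=np.load("top.npz")["W"];x,y,z=W[...,0],W[...,1],W[...,2]
for a,b in((.06,.2),(-.09,.02)):
    m=(z>.035)&(z<.12)&(y>a)&(y<b)&(x>.5)&(x<.72); P=W[m]; print(np.round(np.percentile(P,[1,99],axis=0),3))
E
```

```text
{'clock': 6.5, 'joint_pos': [0.6217, -0.1236, -0.8399, 0.1131, -0.9718, 2.3059], 'eef_pos': [0.4904, 0.043, 0.2783], 'ft_force': [0.1128, -0.1204, -0.2365], 'grip_width': 0.0229}
d [ 0.791 -0.45  -0.416] az -29.63029390375189 down 24.57374709884637 y [ 0.361 -0.207  0.909]
[[0.614 0.066 0.039]
 [0.694 0.125 0.069]]
[[ 0.606 -0.06   0.039]
 [ 0.662 -0.     0.093]]
```

Call:
send_rows --steps "-1 -0.005 0.009 0 0 0 -0.1;-1 -0.005 0.009 0 0 0 -0.1;-1 -0.005 0.009 -0.03 0 0 -0.1;-1 0 0 -0.035 0 0 0;-1 0 0 -0.035 0 0 0"

```text
clock: 6.92
eef_pos: [0.4849, 0.0635, 0.1889]
tool_rot: [0.772, 0.343, 0.225, 0.485]
ft_force: [0.8, 1.0, -2.7]
grip_width: 0.0229
grasp_force: 60.2
```

Call:
send_rows --steps "-1 0 0 -0.035 0 0 0;-1 0 0 -0.03 0 0 0;-1 0 0 -0.02 0 0 0;-1 0 0 0 0 0 0;-1 0 0 0 0 0 0"

```text
clock: 7.33
eef_pos: [0.4822, 0.0603, 0.1015]
tool_rot: [0.771, 0.345, 0.221, 0.487]
ft_force: [-0.1, -0.4, -1.6]
grip_width: 0.0229
grasp_force: 60.2
```

```bash
python3 st.py; python3 - <<'E'
from h import *
s=grab("side"); t=grab("top"); save(s,"s3.png"); save(t,"t3.png")
a=cv2.imread("pics/s3.png")[80:350,100:400]; b=cv2.imread("pics/t3.png")[100:384,90:400]
cv2.imwrite("pics/p3.png",cv2.hconcat([cv2.resize(a,(400,360)),cv2.resize(b,(400,360))]))
E
```

```text
{'clock': 7.3333, 'joint_pos': [0.7192, 0.411, -0.8034, 0.0928, -1.1131, 2.8553], 'eef_pos': [0.4822, 0.0603, 0.1015], 'ft_force': [-0.0764, -0.3614, -1.6187], 'grip_width': 0.0229}
d [ 0.678 -0.599 -0.427] az -41.480295861530635 down 25.25340667122771 y [ 0.316 -0.287  0.904]
```

View pics/p3.png

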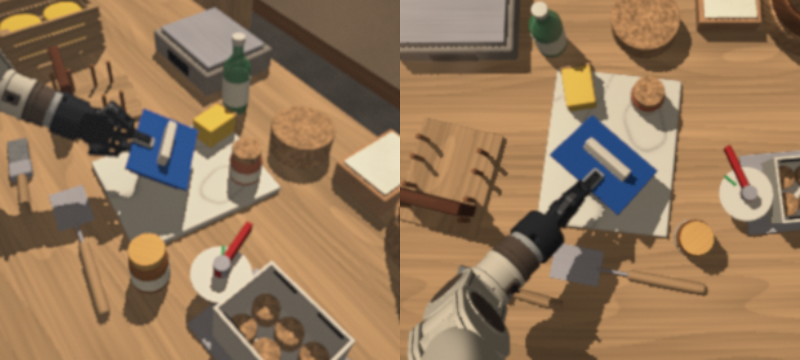

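The lid is flat-ish above the slab with its handle up (top crop (607,160)), clear of the cheese. Next I'll lower it.

Call:
send_rows --steps "-1 -0.005 0 -0.015 0 0 0;-1 -0.005 0 -0.013 0 0 0;-1 -0.002 0 -0.01 0 0 0;-1 0 0 -0.005 0 0 0;-1 0 0 0 0 0 0"

```text
clock: 7.85
eef_pos: [0.4685, 0.0596, 0.0589]
tool_rot: [0.771, 0.345, 0.222, 0.487]
ft_force: [-0.4, 0.1, -2.0]
grip_width: 0.023
grasp_force: 60.3
```

Call:
send_rows --steps "-1 0 0 -0.003 0 0 0;-1 0 0 -0.003 0 0 0;-1 0 0 -0.002 0 0 0;-1 0 0 0 0 0 0;-1 0 0 0 0 0 0"

```text
clock: 8.27
eef_pos: [0.4681, 0.0589, 0.0512]
tool_rot: [0.77, 0.345, 0.223, 0.489]
ft_force: [1.0, 0.7, 2.4]
grip_width: 0.0227
grasp_force: 60.4
```

Call:
send_rows --steps "-1 0 0 -0.003 -0.035 -0.039 0;-1 0 0 -0.0035 -0.035 -0.039 0;-1 0 0 0 0 0 0;-0.35 0 0 0.001 0 0 0;-0.35 0 0 0.001 0 0 0"

```text
clock: 8.68
eef_pos: [0.4671, 0.0586, 0.0452]
tool_rot: [0.744, 0.334, 0.239, 0.527]
ft_force: [0.4, -0.3, -2.4]
grip_width: 0.0276
grasp_force: 0.4
```

Call:
send_rows --steps "-0.25 0 0 0.001 0 0 0;-0.25 0 0 0 0 0 0;-0.25 -0.007 0.0062 0.003 0 0 0;-0.25 -0.007 0.0062 0.003 0 0 0;-0.25 -0.007 0.0062 0.003 0 0 0"

```text
clock: 9.1
eef_pos: [0.448, 0.0755, 0.0557]
tool_rot: [0.743, 0.336, 0.239, 0.527]
ft_force: [0.4, 0.9, -0.2]
grip_width: 0.0321
grasp_force: 0.0
```

```bash
python3 st.py
```

```text
{'clock': 9.1, 'joint_pos': [0.8494, 0.6172, -0.8021, 0.1512, -1.2346, 3.1417], 'eef_pos': [0.448, 0.0755, 0.0557], 'ft_force': [0.3876, 0.8502, -0.2408], 'grip_width': 0.0321}
d [ 0.709 -0.623 -0.33 ] az -41.326364878892846 down 19.263939426516043 y [ 0.247 -0.218  0.944]
```

Call:
send_rows --steps "-0.25 -0.006 0.0052 0.003 0 0 0.04;-0.25 -0.007 0.0062 0.003 0 0 0.04;-0.25 -0.009 0.0075 0.004 0 0 0.04;-0.25 -0.009 0.0075 0.006 0 0 0.04;-0.25 -0.009 0.0075 0.01 0 0 0.04"

```text
clock: 9.52
eef_pos: [0.4078, 0.1093, 0.0816]
tool_rot: [0.706, 0.408, 0.291, 0.5]
ft_force: [0.2, -0.5, 1.3]
grip_width: 0.0321
grasp_force: 0.0
```

```bash
python3 st.py; python3 - <<'E'
from h import *
s=grab("side"); t=grab("top"); save(s,"s4.png"); save(t,"t4.png"); np.savez("t4.npz",f=t["frame"],W=cloud(t))
a=cv2.imread("pics/s4.png")[120:300,130:330]; b=cv2.imread("pics/t4.png")[130:320,150:350]
cv2.imwrite("pics/p4.png",cv2.hconcat([cv2.resize(a,(400,360)),cv2.resize(b,(400,360))]))
E
```

```text
{'clock': 9.5167, 'joint_pos': [1.0069, 0.51, -0.9686, -0.0341, -1.2322, 3.0101], 'eef_pos': [0.4078, 0.1093, 0.0816], 'ft_force': [0.2138, -0.5162, 1.2712], 'grip_width': 0.0321}
d [ 0.82  -0.469 -0.33 ] az -29.768097869326137 down 19.241656506895552 y [ 0.285 -0.166  0.944]
```

View pics/p4.png

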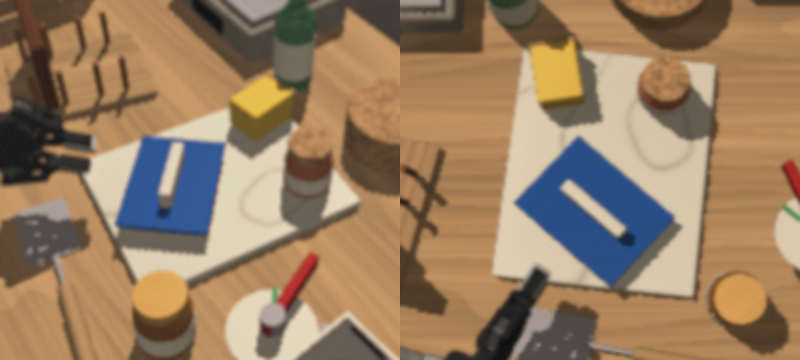

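The lid lies flat on the slab, with its handle from (563,183) to (628,235) in the right crop. Next I'll measure it and turn the tool upright.

Call:
send_rows --steps "0 -0.005 0 0.025 0.0558 0.0975 0;0 -0.005 0 0.03 0.0558 0.0975 0;0 0 0 0.03 0.0558 0.0975 0;0 0 0 0.03 0.0558 0.0975 0;0 0.005 0 0.03 0.0558 0.0975 0"

```text
clock: 10.03
eef_pos: [0.4045, 0.1097, 0.2209]
tool_rot: [0.814, 0.47, 0.172, 0.295]
ft_force: [2.0, 2.5, -1.3]
grip_width: 0.0428
grasp_force: 0.0
```

Call:
send_rows --steps "0 0.01 -0.008 0.01 0.0558 0.0975 0;0 0.01 -0.008 0.01 0.0558 0.0975 0;0 0.01 -0.008 0.01 0.0558 0.0975 0;0 0.01 -0.008 0.01 0.0558 0.0975 0;0 0.01 -0.008 0.01 0.0558 0.0975 0"

```text
clock: 10.45
eef_pos: [0.4567, 0.0687, 0.2713]
tool_rot: [0.865, 0.498, 0.036, 0.06]
ft_force: [0.3, 0.1, -0.7]
grip_width: 0.0421
grasp_force: 0.0
```

Call:
send_rows --steps "0 0.01 -0.008 0.01 0.0558 0.0975 0;0 0.01 -0.008 0 0 0 -0.08;0 0.01 -0.008 0 0 0 -0.06;0 0 0 0 0 0 -0.06;0 0 0 0 0 0 0"

```text
clock: 10.87
eef_pos: [0.4865, 0.0445, 0.2782]
tool_rot: [0.912, 0.409, 0.005, 0.014]
ft_force: [-0.6, -0.2, 0.3]
grip_width: 0.0429
grasp_force: 0.0
```

```bash
python3 st.py; cat > lid.py <<'E'
from h import *
def rep(n,W,f):
    hsv=cv2.cvtColor(f,cv2.COLOR_RGB2HSV).astype(int);H,S,V=[hsv[...,i] for i in range(3)];x,y,z=[W[...,i] for i in range(3)]
    b=(H>100)&(H<130)&(S>110)&(z<.06)
    for nm,m in(("lid",b&(z>.028)&(x>.3)&(x<.65)&(abs(y)<.25)),("handle",(z>.055)&(z<.075)&(S<90)&(V>110)&(x>.42)&(x<.56)&(y>-.05)&(y<.13))):
        P=W[m]
        if len(P)<20: print(n,nm,len(P));continue
        (c,s,a)=cv2.minAreaRect((P[:,:2]*1000).astype(np.float32)); 
        if s[0]<s[1]: a+=90
        print(n,nm,len(P),np.round(c,1),np.round(s,1),"long az",round(a,1),np.round(np.percentile(P[:,2],[5,50,95])*1e3,1))
for n in("top","side","wrist"):
    c=grab(n); rep(n,cloud(c),c["frame"]); save(c,"l_"+n+".png")
E
python3 lid.py
```

```text
{'clock': 10.8667, 'joint_pos': [0.1054, 0.1885, 0.0598, 1.4251, -0.0229, 2.4034], 'eef_pos': [0.4865, 0.0445, 0.2782], 'ft_force': [-0.5506, -0.2442, 0.3323], 'grip_width': 0.0429}
d [ 0.019 -0.021 -1.   ] az -47.40288673236147 down 88.36527320462632 y [ 0.747 -0.665  0.028]
top lid 0
top handle 0
side lid 1612 [483.   52.1] [152.8 109.7] long az 48.1 [37.1 39.  40.9]
side handle 187 [482.   52.3] [87.3 15.9] long az 48.1 [59.4 64.5 66.4]
wrist lid 8310 [481.3  54.1] [152.7 112.6] long az 47.9 [37.  38.3 39.6]
wrist handle 840 [482.4  54.1] [88. 15.] long az 47.6 [62.3 64.1 65.4]
```

Call:
send_rows --steps "0.1 -0.0045 0.009 -0.02 0.021 0.0193 0;0.1 0 0 -0.04 0 0 0;0.1 0 0 -0.04 0 0 0;0.1 0 0 -0.04 0 0 0;0.1 0 0 -0.035 0 0 0"

```text
clock: 11.43
eef_pos: [0.4801, 0.0553, 0.1022]
tool_rot: [0.911, 0.412, 0.001, 0.0]
ft_force: [-0.1, 0.0, -0.8]
grip_width: 0.0472
grasp_force: 0.0
```

Call:
send_rows --steps "0.1 0 0 -0.03 0 0 0;0.1 0 0 -0.02 0 0 0;0.1 0 0 -0.01 0 0 0;0.1 0 0 0 0 0 0;0.1 0 0 0 0 0 0"

```text
clock: 11.85
eef_pos: [0.4814, 0.0553, 0.0445]
tool_rot: [0.911, 0.412, 0.001, 0.0]
ft_force: [0.7, -0.4, -0.3]
grip_width: 0.0472
grasp_force: 0.0
```

```bash
python3 st.py
```

```text
{'clock': 11.85, 'joint_pos': [0.1142, 0.3786, -0.3334, 0.857, 0.0003, 2.4072], 'eef_pos': [0.4814, 0.0553, 0.0445], 'ft_force': [0.6804, -0.4324, -0.2958], 'grip_width': 0.0472}
d [ 0.002  0.001 -1.   ] az 17.696168719753274 down 89.89933922817943 y [ 0.75  -0.661  0.001]
```

Call:
send_rows --steps "-1 0 0 -0.002 0 0 0;-1 0 0 0 0 0 0;-1 0 0 0 0 0 0;-1 0 0 0 0 0 0;-1 0 0 0 0 0 0"

```text
clock: 12.27
eef_pos: [0.4827, 0.0552, 0.0436]
tool_rot: [0.912, 0.411, 0.002, 0.001]
ft_force: [-0.1, -0.3, 6.1]
grip_width: 0.0145
grasp_force: 60.8
```

Call:
send_rows --steps "-1 0 0 0.01 0 0 0;-1 0 0 0.02 0 0 0;-1 0 0 0.03 0 0 0;-1 0 0 0.04 0 0 0;-1 0 0 0.04 0 0 0"

```text
clock: 12.68
eef_pos: [0.4794, 0.0549, 0.1829]
tool_rot: [0.912, 0.411, -0.001, -0.001]
ft_force: [1.8, 0.7, -2.0]
grip_width: 0.0153
grasp_force: 59.5
```

Call:
send_rows --steps "-1 0 0 0.03 0 0 0;-1 0 -0.01 0.03 0 0 0.05;-1 -0.001 -0.02 0 0 0 0.06;-1 -0.001 -0.03 0 0 0 0.06;-1 -0.001 -0.03 0 0 0 0.06"

```text
clock: 13.1
eef_pos: [0.4778, -0.0353, 0.2431]
tool_rot: [0.857, 0.515, 0.001, 0.0]
ft_force: [0.1, 0.0, -2.2]
grip_width: 0.0147
grasp_force: 59.6
```

Call:
send_rows --steps "-1 -0.002 -0.035 0 0 0 0.07;-1 -0.002 -0.035 0 0 0 0.07;-1 -0.002 -0.035 0 0 0 0.07;-1 -0.002 -0.035 0 0 0 0.07;-1 -0.002 -0.035 0 0 0 0.07"

```text
clock: 13.52
eef_pos: [0.4671, -0.2113, 0.2422]
tool_rot: [0.755, 0.656, 0.001, -0.001]
ft_force: [0.7, 0.5, -2.7]
grip_width: 0.0147
grasp_force: 59.6
```

Call:
send_rows --steps "-1 -0.002 -0.035 0 0 0 0.07;-1 -0.002 -0.035 0 0 0 0.07;-1 -0.002 -0.026 0 0 0 0.06;-1 -0.001 -0.02 0 0 0 0.037;-1 0 0 0 0 0 0"

```text
clock: 13.93
eef_pos: [0.4599, -0.3296, 0.2415]
tool_rot: [0.675, 0.738, -0.0, -0.0]
ft_force: [-0.2, 0.6, -2.2]
grip_width: 0.0146
grasp_force: 59.5
```

```bash
python3 st.py; python3 - <<'E'
from h import *
im=[]
for n in("side","wrist","top"):
    c=grab(n); W=cloud(c); save(c,"m_%s.png"%n); np.savez("m_%s.npz"%n,f=c["frame"],W=W)
    hsv=cv2.cvtColor(c["frame"],cv2.COLOR_RGB2HSV).astype(int);H,S,V=[hsv[...,i] for i in range(3)];x,y,z=[W[...,i] for i in range(3)]
    for nm,m in(("lid",(H>100)&(H<130)&(S>110)&(y<-.15)&(z>.15)),("rim",(z>.093)&(z<.107)&(S<80)&(y<-.23)&(y>-.45)&(x>.36)&(x<.56))):
        P=W[m]
        if len(P)<20: print(n,nm,len(P));continue
        # keep the top layer for lid
        if nm=="lid": P=P[P[:,2]>np.percentile(P[:,2],60)-.004]
        r=cv2.minAreaRect((P[:,:2]*1000).astype(np.float32)); print(n,nm,len(P),[np.round(v,1) for v in r],np.round(np.percentile(P[:,2],[5,50,95])*1e3,1))
a=cv2.imread("pics/m_side.png")[150:384,180:420]; b=cv2.imread("pics/m_wrist.png")
cv2.imwrite("pics/p5.png",cv2.hconcat([cv2.resize(a,(390,380)),cv2.resize(b,(410,380))]))
E
```

```text
{'clock': 13.9333, 'joint_pos': [-0.6217, 0.37, 0.2106, 1.412, -0.0002, 0.859], 'eef_pos': [0.4599, -0.3296, 0.2415], 'ft_force': [-0.1923, 0.5523, -2.1743], 'grip_width': 0.0146}
d [-0.001  0.    -1.   ] az 165.3598800223147 down 89.96285544538384 y [ 0.996  0.09  -0.001]
side lid 4784 [array([ 456.2, -331. ]), array([119.9, 152.3]), np.float64(5.3)] [235.8 237.2 239. ]
side rim 727 [array([ 461.6, -324. ]), array([114.8, 155.1]), np.float64(4.9)] [ 94.2 100.5 102.9]
wrist lid 29543 [array([ 458.7, -326.1]), array([113.7, 149.2]), np.float64(4.9)] [235.1 236.1 237.1]
wrist rim 554 [array([ 454.8, -251.6]), array([113. ,   7.9]), np.float64(4.7)] [ 99.  100.3 101.4]
top lid 2306 [array([ 460.2, -327.6]), array([111.4, 150.4]), np.float64(5.2)] [233.9 236.3 239.2]
top rim 290 [array([ 457.6, -273. ]), array([114.2,  46.8]), np.float64(5.0)] [ 94.1  98.9 102.4]
```

View pics/p5.png

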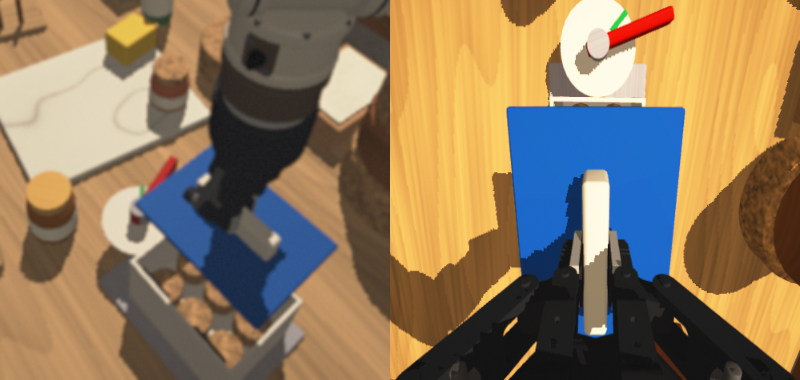

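The lid hangs level over the tub. In the wrist view the rim strip at (598,102) runs parallel to the lid's edge. I'll apply a small correction, then descend.

Call:
send_rows --steps "-1 0.0018 0.0025 -0.02 0 0 -0.003;-1 0 0 -0.03 0 0 0;-1 0 0 -0.03 0 0 0;-1 0 0 -0.015 0 0 0;-1 0 0 0 0 0 0"

```text
clock: 14.5
eef_pos: [0.4604, -0.3199, 0.1428]
tool_rot: [0.674, 0.739, 0.0, -0.005]
ft_force: [-0.8, 0.2, -2.7]
grip_width: 0.0146
grasp_force: 59.4
```

```bash
python3 st.py; python3 - <<'E'
from h import *
for n in("side","wrist","top"):
    c=grab(n); W=cloud(c); save(c,"n_%s.png"%n)
    hsv=cv2.cvtColor(c["frame"],cv2.COLOR_RGB2HSV).astype(int);H,S,V=[hsv[...,i] for i in range(3)];x,y,z=[W[...,i] for i in range(3)]
    for nm,m in(("lid",(H>100)&(H<130)&(S>110)&(y<-.15)&(z>.12)),("rim",(z>.093)&(z<.107)&(S<80)&(y<-.23)&(y>-.45)&(x>.36)&(x<.56))):
        P=W[m]
        if len(P)<20: print(n,nm,len(P));continue
        if nm=="lid": P=P[P[:,2]>np.percentile(P[:,2],60)-.004]
        r=cv2.minAreaRect((P[:,:2]*1000).astype(np.float32)); print(n,nm,len(P),[np.round(v,1) for v in r],np.round(np.percentile(P[:,2],[5,50,95])*1e3,1))
        print(np.round(cv2.boxPoints(r)).tolist())
E
```

```text
{'clock': 14.5, 'joint_pos': [-0.6082, 0.4184, 0.0219, 1.1839, 0.0016, 0.8699], 'eef_pos': [0.4604, -0.3199, 0.1428], 'ft_force': [-0.8135, 0.2473, -2.7062], 'grip_width': 0.0146}
d [-0.007  0.007 -1.   ] az 135.75830848926745 down 89.43966809080138 y [ 0.996  0.093 -0.006]
side lid 3783 [array([ 457. , -321.5]), array([118.4, 151.8]), np.float64(4.6)] [136.6 138.5 140.6]
[[392.0, -251.0], [404.0, -402.0], [522.0, -392.0], [510.0, -241.0]]
side rim 648 [array([ 461.4, -324.3]), array([114.8, 154.8]), np.float64(5.0)] [ 94.9 100.6 103. ]
[[398.0, -252.0], [411.0, -406.0], [525.0, -396.0], [512.0, -242.0]]
wrist lid 29514 [array([ 460. , -319.4]), array([113.6, 148.8]), np.float64(4.9)] [138.9 140.  141. ]
[[397.0, -250.0], [410.0, -398.0], [523.0, -389.0], [510.0, -240.0]]
wrist rim 0
top lid 1888 [array([ 463.2, -323.6]), array([112.2, 150.2]), np.float64(5.7)] [139.2 141.8 145.2]
[[400.0, -255.0], [415.0, -404.0], [527.0, -393.0], [512.0, -243.0]]
top rim 165 [array([ 461.7, -326.2]), array([114.5, 155.1]), np.float64(4.8)] [ 94.4  99.5 102.8]
[[398.0, -254.0], [411.0, -408.0], [525.0, -399.0], [512.0, -244.0]]
```

Call:
send_rows --steps "-1 0 0 0 0 0 0;-1 0 0 0 0 0 0;-1 0 0 0 0 0 0;-1 0 0 0 0 0 0;-1 0 0 0 0 0 0"

```text
clock: 15.07
eef_pos: [0.4631, -0.3237, 0.1474]
tool_rot: [0.674, 0.738, 0.001, 0.0]
ft_force: [-1.5, -0.6, -2.4]
grip_width: 0.0148
grasp_force: 59.5
```

```bash
python3 st.py; cat > fit.py <<'E'
from h import *
for n in("side","wrist","top"):
    c=grab(n); W=cloud(c); save(c,"n_%s.png"%n)
    hsv=cv2.cvtColor(c["frame"],cv2.COLOR_RGB2HSV).astype(int);H,S,V=[hsv[...,i] for i in range(3)];x,y,z=[W[...,i] for i in range(3)]
    for nm,m in(("lid",(H>100)&(H<130)&(S>110)&(y<-.15)&(z>.095)),("rim",(z>.093)&(z<.107)&(S<80)&(y<-.23)&(y>-.45)&(x>.36)&(x<.56))):
        P=W[m]
        if len(P)<20: print(n,nm,len(P));continue
        if nm=="lid":
            P=P[P[:,2]>np.percentile(P[:,2],60)-.004]; A=np.c_[P[:,:2]-P[:,:2].mean(0),np.ones(len(P))]; k=np.linalg.lstsq(A,P[:,2],rcond=None)[0]; print("plane tilt deg",np.round(np.degrees(k[:2]),2),"z",round(k[2],4))
        r=cv2.minAreaRect((P[:,:2]*1000).astype(np.float32)); print(n,nm,len(P),[np.round(v,1) for v in r],np.round(np.percentile(P[:,2],[5,50,95])*1e3,1),np.round(cv2.boxPoints(r)).tolist())
E
python3 fit.py
```

```text
{'clock': 15.0667, 'joint_pos': [-0.6107, 0.4153, 0.0299, 1.1848, 0.0012, 0.8694], 'eef_pos': [0.4631, -0.3237, 0.1474], 'ft_force': [-1.4667, -0.566, -2.4456], 'grip_width': 0.0148}
d [ 0.001  0.001 -1.   ] az 28.59345164437766 down 89.92120198021782 y [0.996 0.091 0.001]
plane tilt deg [-2.57  0.37] z 0.1451
side lid 3842 [array([ 459.1, -325.2]), array([118.2, 152.4]), np.float64(5.3)] [141.5 143.2 145.2] [[393.0, -255.0], [407.0, -406.0], [525.0, -396.0], [511.0, -244.0]]
side rim 660 [array([ 461.2, -324.2]), array([113.7, 155.8]), np.float64(5.2)] [ 94.2 100.5 103. ] [[398.0, -252.0], [412.0, -407.0], [525.0, -397.0], [511.0, -241.0]]
plane tilt deg [ 0.12 -0.67] z 0.1421
wrist lid 29533 [array([ 461.6, -322.4]), array([113.3, 149. ]), np.float64(5.2)] [140.8 141.8 142.8] [[399.0, -253.0], [412.0, -402.0], [525.0, -392.0], [511.0, -243.0]]
wrist rim 458 [array([ 454. , -248.4]), array([113.3,   1.5]), np.float64(4.7)] [ 96.5 100.3 101.5] [[397.0, -252.0], [398.0, -254.0], [511.0, -245.0], [510.0, -243.0]]
plane tilt deg [ 0.48 -3.1 ] z 0.1438
top lid 1897 [array([ 463.1, -325.2]), array([111.8, 151.1]), np.float64(5.3)] [139.1 141.8 145.1] [[400.0, -255.0], [414.0, -406.0], [526.0, -395.0], [512.0, -245.0]]
top rim 166 [array([ 461.9, -326.1]), array([114.9, 153.6]), np.float64(4.9)] [ 94.8 100.  102.9] [[398.0, -254.0], [411.0, -408.0], [526.0, -398.0], [513.0, -245.0]]
```

Call:
send_rows --steps "-1 -0.0005 0 -0.004 0 0 0;-1 0 0 -0.006 0 0 0;-1 0 0 -0.006 0 0 0;-1 0 0 -0.004 0 0 0;-1 0 0 0 0 0 0"

```text
clock: 15.63
eef_pos: [0.4615, -0.3228, 0.1251]
tool_rot: [0.674, 0.738, 0.0, -0.002]
ft_force: [0.6, -0.1, -1.3]
grip_width: 0.0148
grasp_force: 59.5
```

Call:
send_rows --steps "-1 0 0 -0.002 0 0 0;-1 0 0 -0.002 0 0 0;-1 0 0 -0.002 0 0 0;-1 0 0 -0.002 0 0 0;-1 0 0 0 0 0 0"

```text
clock: 16.05
eef_pos: [0.4617, -0.3237, 0.1188]
tool_rot: [0.674, 0.738, -0.0, -0.001]
ft_force: [-1.9, -1.5, -0.8]
grip_width: 0.0146
grasp_force: 59.8
```

Entering cleanly, so I'll press down gently.

Call:
send_rows --steps "-1 0 0 -0.001 0 0 0;-1 0 0 -0.001 0 0 0;-1 0 0 -0.001 0 0 0;-1 0 0 -0.001 0 0 0;-1 0 0 0 0 0 0"

```text
clock: 16.47
eef_pos: [0.4627, -0.3239, 0.116]
tool_rot: [0.674, 0.738, 0.001, 0.001]
ft_force: [-3.7, 0.1, 5.1]
grip_width: 0.0147
grasp_force: 60.6
```

Call:
send_rows --steps "-1 0 0 -0.001 0 0 0;-1 0 0 -0.001 0 0 0;-1 0 0 -0.001 0 0 0;-1 0 0 -0.001 0 0 0;-1 0 0 0 0 0 0"

```text
clock: 16.88
eef_pos: [0.4627, -0.324, 0.1117]
tool_rot: [0.674, 0.738, 0.001, 0.001]
ft_force: [-3.1, -1.3, 5.2]
grip_width: 0.0147
grasp_force: 60.6
```

Call:
send_rows --steps "-1 0 0 -0.0015 0 0 0;-1 0 0 -0.0015 0 0 0;-1 0 0 -0.0015 0 0 0;-1 0 0 0 0 0 0;-1 0 0 0 0 0 0"

```text
clock: 17.3
eef_pos: [0.4627, -0.324, 0.1116]
tool_rot: [0.674, 0.738, 0.001, 0.002]
ft_force: [-10.5, 3.9, 28.1]
grip_width: 0.0149
grasp_force: 63.8
```

```bash
python3 fit.py | grep -v rim
```

```text
plane tilt deg [-2.75  0.44] z 0.1095
side lid 3561 [array([ 459., -326.]), array([119.9, 151.2]), np.float64(4.3)] [105.6 107.4 109.5] [[394.0, -255.0], [405.0, -406.0], [524.0, -397.0], [513.0, -246.0]]
plane tilt deg [ 0.17 -0.5 ] z 0.1066
wrist lid 29622 [array([ 461.1, -322.8]), array([113.5, 149.2]), np.float64(4.8)] [105.3 106.3 107.3] [[398.0, -253.0], [411.0, -402.0], [524.0, -392.0], [511.0, -244.0]]
plane tilt deg [-0.4 -2.8] z 0.1086
top lid 1717 [array([ 463.1, -326.1]), array([111.7, 149.3]), np.float64(5.3)] [103.8 106.4 109.9] [[401.0, -257.0], [414.0, -406.0], [526.0, -395.0], [512.0, -247.0]]
```

The lid is home: the flange top is at 0.1063 (106 expected) and it held at 28 N without moving. I'll release it and go to the lever.

Call:
send_rows --steps "-1 0 0 0.002 0 0 0;-1 0 0 0.002 0 0 0;0.2 0 0 0 0 0 0;0.2 0 0 0 0 0 0;0.2 0 0 0 0 0 0"

```text
clock: 17.87
eef_pos: [0.4629, -0.3232, 0.1098]
tool_rot: [0.674, 0.739, 0.001, -0.0]
ft_force: [0.1, 0.1, 0.4]
grip_width: 0.0499
grasp_force: 0.0
```

Call:
send_rows --steps "0.2 0 0 0.01 0 0 0;0.2 0 0 0.02 0 0 0;0.2 0 0 0.03 0 0 0;0.2 0 0 0.04 0 0 0;0 0.004 0.012 0.02 0 0 -0.1"

```text
clock: 18.28
eef_pos: [0.4674, -0.3135, 0.2351]
tool_rot: [0.712, 0.703, 0.001, 0.003]
ft_force: [1.1, -0.4, 0.5]
grip_width: 0.0427
grasp_force: 0.0
```

Call:
send_rows --steps "0 0.004 0.012 0 0 0 -0.12;0 0.004 0.012 0 0 0 -0.12;0 0.004 0.012 0 0 0 -0.12;0 0.004 0.012 0 0 0 -0.12;0 0.004 0.012 0 0 0 -0.12"

```text
clock: 18.7
eef_pos: [0.4869, -0.2507, 0.2309]
tool_rot: [0.888, 0.46, 0.001, 0.0]
ft_force: [0.2, 0.6, 1.0]
grip_width: 0.0427
grasp_force: 0.0
```

Call:
send_rows --steps "0 0.004 0.012 0 0 0 -0.12;0 0.004 0.012 0 0 0 -0.12;0 0.004 0.012 0 0 0 -0.12;0 0.004 0.012 0 0 0 -0.12;0 0 0 0 0 0 -0.08"

```text
clock: 19.12
eef_pos: [0.5033, -0.2013, 0.2309]
tool_rot: [0.98, 0.198, 0.001, -0.0]
ft_force: [-0.5, 0.7, 0.2]
grip_width: 0.0425
grasp_force: 0.0
```

Call:
send_rows --steps "0 0 0 0 0 0 0;0 0 0 0 0 0 0;0 0 0 0 0 0 0;0 0 0 0 0 0 0;0 0 0 0 0 0 0"

```text
clock: 19.53
eef_pos: [0.5023, -0.2038, 0.2304]
tool_rot: [0.98, 0.2, 0.001, 0.0]
ft_force: [0.4, -0.1, -0.3]
grip_width: 0.0429
grasp_force: 0.0
```

```bash
python3 st.py; cat > lev.py <<'E'
from h import *
for n in("side","wrist","top"):
    c=grab(n); W=cloud(c); save(c,"v_%s.png"%n)
    hsv=cv2.cvtColor(c["frame"],cv2.COLOR_RGB2HSV).astype(int);H,S,V=[hsv[...,i] for i in range(3)];x,y,z=[W[...,i] for i in range(3)]
    for nm,m in(("lid",(H>100)&(H<130)&(S>110)&(y<-.15)&(z>.1)&(z<.12)),("lever",((H<6)|(H>174))&(S>170)&(V>90)&(y<-.1)&(y>-.26)&(z>.086)&(z<.1)),("green",(H>50)&(H<85)&(S>90)&(y<-.12)&(y>-.24)&(z<.08)&(z>.05)&(x>.4)&(x<.55))):
        P=W[m]
        if len(P)<15: print(n,nm,len(P));continue
        r=cv2.minAreaRect((P[:,:2]*1000).astype(np.float32)); print(n,nm,len(P),[np.round(v,1) for v in r],np.round(np.percentile(P[:,2],[5,50,95])*1e3,1),np.round(P.mean(0),4))
        if nm!="lid":
            d=P[:,:2].mean(0)-[.4518,-.2014]; print("   az of mean from axis",np.degrees(np.arctan2(d[1],d[0])))
        else:
            A=np.c_[P[:,:2]-P[:,:2].mean(0),np.ones(len(P))]; k=np.linalg.lstsq(A,P[:,2],rcond=None)[0]; print("   tilt",np.round(np.degrees(k[:2]),2))
E
python3 lev.py
```

```text
{'clock': 19.5333, 'joint_pos': [-0.3857, 0.3239, 0.1158, 1.3615, 0.0004, 2.3541], 'eef_pos': [0.5023, -0.2038, 0.2304], 'ft_force': [0.3631, -0.0987, -0.2944], 'grip_width': 0.0429}
d [ 0.001 -0.    -1.   ] az -2.618880610062575 down 89.9257684567934 y [ 0.391 -0.92   0.001]
side lid 4311 [array([ 461.8, -325.2]), array([111.3, 151.9]), np.float64(4.4)] [105.7 107.5 109.3] [ 0.4579 -0.3327  0.1075]
   tilt [0.08 0.06]
side lever 158 [array([ 500.4, -181. ]), array([69.6, 10.9]), np.float64(23.2)] [88.8 92.6 94.7] [ 0.5003 -0.1817  0.0924]
   az of mean from axis 22.092375398784302
side green 4
wrist lid 8066 [array([ 460.7, -324.5]), array([113.3, 153.5]), np.float64(4.4)] [105.1 106.3 107.3] [ 0.4803 -0.3127  0.1063]
   tilt [-0.02 -0.06]
wrist lever 905 [array([ 497. , -180.4]), array([78.9, 12.3]), np.float64(22.0)] [90.2 92.  93.3] [ 0.5    -0.1796  0.0919]
   az of mean from axis 24.312414176744323
wrist green 98 [array([ 474. , -172.7]), array([25.3,  5.2]), np.float64(49.9)] [63.1 64.2 65.2] [ 0.4743 -0.1723  0.0642]
   az of mean from axis 52.271938802664664
top lid 635 [array([ 448.8, -276. ]), array([65.9, 96.8]), np.float64(83.3)] [103.6 106.5 109.5] [ 0.4597 -0.2714  0.1065]
   tilt [0.01 0.01]
top lever 167 [array([ 499.5, -181.2]), array([73.6, 11.5]), np.float64(21.1)] [88.5 92.3 95.1] [ 0.5006 -0.1807  0.0921]
   az of mean from axis 22.970945696961014
top green 13
```

Call:
send_rows --steps "0 0.003 0.0135 -0.01 0 0 0;0 0.003 0.0135 -0.025 0 0 0;0 0 0 -0.035 0 0 0;0 0 0 -0.03 0 0 0;0 0 0 -0.02 0 0 0"

```text
clock: 20.1
eef_pos: [0.5069, -0.1757, 0.1076]
tool_rot: [0.98, 0.2, -0.001, -0.001]
ft_force: [-0.0, -0.4, -0.6]
grip_width: 0.0426
grasp_force: 0.0
```

Call:
send_rows --steps "0 0 0 -0.01 0 0 0;0 0 0 -0.01 0 0 0;0 0 0 -0.008 0 0 0;0 0 0 -0.007 0 0 0;0 0 0 0 0 0 0"

```text
clock: 20.52
eef_pos: [0.5082, -0.1765, 0.0748]
tool_rot: [0.98, 0.199, 0.0, 0.0]
ft_force: [-0.5, 0.6, 0.6]
grip_width: 0.043
grasp_force: 0.0
```

Call:
send_rows --steps "0 0 0 0 0 0 0;0 0 0 0 0 0 0;0 0 0 0 0 0 0;0 0 0 0 0 0 0;0 0 0 0 0 0 0"

```text
clock: 20.93
eef_pos: [0.5088, -0.1766, 0.0759]
tool_rot: [0.98, 0.2, 0.001, 0.0]
ft_force: [-0.7, 0.3, -0.3]
grip_width: 0.0425
grasp_force: 0.0
```

Call:
send_rows --steps "-1 0 0 -0.002 0 0 0;-1 0 0 0 0 0 0;-1 0 0 0 0 0 0;-1 0 0 0 0 0 0;-1 0 0 0 0 0 0"

```text
clock: 21.35
eef_pos: [0.5083, -0.1765, 0.0734]
tool_rot: [0.98, 0.2, 0.001, 0.0]
ft_force: [-0.2, -0.9, 1.2]
grip_width: 0.0114
grasp_force: 61.0
```

Call:
send_rows --steps "-1 -0.00152 0.00331 0 0 0 0.0585;-1 -0.0017 0.00322 0 0 0 0.0585;-1 -0.00189 0.00311 0 0 0 0.0585;-1 -0.00207 0.003 0 0 0 0.0585;-1 -0.00224 0.00287 0 0 0 0.0585"

```text
clock: 21.77
eef_pos: [0.4989, -0.1612, 0.0734]
tool_rot: [0.94, 0.341, 0.001, 0.0]
ft_force: [-1.0, -1.4, 0.9]
grip_width: 0.0113
grasp_force: 60.9
```

Call:
send_rows --steps "-1 -0.0024 0.00273 0 0 0 0.0585;-1 -0.00256 0.00259 0 0 0 0.0585;-1 -0.00271 0.00244 0 0 0 0.0585;-1 0 0 0 0 0 0;-1 0 0 0 0 0 0"

```text
clock: 22.18
eef_pos: [0.4913, -0.1535, 0.0734]
tool_rot: [0.907, 0.421, 0.0, 0.0]
ft_force: [-1.6, -1.1, 1.0]
grip_width: 0.0116
grasp_force: 60.9
```

```bash
python3 st.py; python3 lev.py | grep -A1 -E "lever|green"
```

```text
{'clock': 22.1833, 'joint_pos': [-0.3029, 0.3934, -0.2176, 0.9586, 0.0002, 1.9703], 'eef_pos': [0.4913, -0.1535, 0.0734], 'ft_force': [-1.6099, -1.0936, 0.9831], 'grip_width': 0.0116}
d [ 0.001 -0.    -1.   ] az -9.427012734335014 down 89.93262071815823 y [ 0.763 -0.646  0.001]
side lever 105 [array([ 491.2, -153.5]), array([55.4, 10.4]), np.float64(48.4)] [91.3 93.  94.5] [ 0.4912 -0.1538  0.0931]
   az of mean from axis 50.40661525927642
side green 0
wrist lid 1
wrist lever 2217 [array([ 489.3, -153.9]), array([60.4, 12.6]), np.float64(49.9)] [90.  92.1 93.1] [ 0.4926 -0.1492  0.0919]
   az of mean from axis 51.97364373942555
wrist green 0
top lid 955 [array([ 465.1, -371.9]), array([111.6,  60.6]), np.float64(4.0)] [103.4 106.5 109.1] [ 0.4586 -0.3775  0.1064]
--
top lever 7
top green 0
```

The lever reads about 49.9° in the world frame, which is 45° relative to the tub. I'll release, rise and verify.

Call:
send_rows --steps "0 0 0 0 0 0 0;0 0 0 0 0 0 0;0 0 0 0 0 0 0;0 0 0 0.01 0 0 0;0 0 0 0.02 0 0 0"

```text
clock: 22.75
eef_pos: [0.4893, -0.1524, 0.1019]
tool_rot: [0.907, 0.421, -0.001, -0.002]
ft_force: [0.2, 0.4, 0.2]
grip_width: 0.0429
grasp_force: 0.0
```

Call:
send_rows --steps "0 0 0 0.03 0 0 0;0 0 0 0.04 0 0 0;0 -0.01 0 0.04 0 0 0;0 -0.03 0.02 0 0 0 0;0 -0.03 0.02 0 0 0 0"

```text
clock: 23.17
eef_pos: [0.4239, -0.1139, 0.2173]
tool_rot: [0.907, 0.421, 0.004, 0.003]
ft_force: [-0.6, 0.8, -0.4]
grip_width: 0.0427
grasp_force: 0.0
```

Call:
send_rows --steps "0 -0.02 0.03 0 0 0 0;0 0 0.03 0 0 0 0;0 0 0.03 0 0 0 0;0 0 0.02 0 0 0 0;0 0 0 0 0 0 0"

```text
clock: 23.58
eef_pos: [0.4011, -0.0003, 0.2145]
tool_rot: [0.906, 0.423, 0.002, -0.0]
ft_force: [0.3, -0.5, -0.2]
grip_width: 0.0425
grasp_force: 0.0
```

```bash
python3 st.py; python3 lev.py; python3 - <<'E'
import cv2
a=cv2.imread("pics/v_top.png")[190:300,310:470]; b=cv2.imread("pics/v_side.png")
cv2.imwrite("pics/p6.png",cv2.hconcat([cv2.resize(a,(400,275),interpolation=cv2.INTER_CUBIC),cv2.resize(b,(367,275))]))
E
```

```text
{'clock': 23.5833, 'joint_pos': [-0.0024, 0.0517, -0.2641, 1.2522, 0.0021, 2.2651], 'eef_pos': [0.4011, -0.0003, 0.2145], 'ft_force': [0.2998, -0.4899, -0.2065], 'grip_width': 0.0425}
d [ 0.003  0.002 -1.   ] az 36.592817055091146 down 89.79912813986654 y [ 0.767 -0.642  0.001]
side lid 4359 [array([ 461.2, -325.1]), array([111.5, 152.3]), np.float64(4.7)] [105.6 107.5 109.3] [ 0.4573 -0.3326  0.1075]
   tilt [0.   0.06]
side lever 127 [array([ 486.7, -159.4]), array([68.3,  9.6]), np.float64(49.6)] [90.8 93.1 94.6] [ 0.4868 -0.1593  0.093 ]
   az of mean from axis 50.25509022364516
side green 0
wrist lid 3492 [array([ 486.5, -303.6]), array([ 94.8, 161.3]), np.float64(26.0)] [105.  106.2 107.2] [ 0.487  -0.2959  0.1062]
   tilt [ 0.1  -0.27]
wrist lever 753 [array([ 483.2, -160.5]), array([78.1, 12.2]), np.float64(49.9)] [89.7 91.9 93.2] [ 0.4843 -0.158   0.0918]
   az of mean from axis 53.20243249352172
wrist green 15 [array([ 472.4, -170.1]), array([23.3,  1.2]), np.float64(49.9)] [63.2 63.9 64.8] [ 0.4722 -0.1705  0.064 ]
   az of mean from axis 56.571580228592765
top lid 2936 [array([ 461.4, -327. ]), array([112.1, 151.6]), np.float64(4.7)] [103.5 106.5 109.4] [ 0.4605 -0.3247  0.1065]
   tilt [-0.03 -0.05]
top lever 173 [array([ 485.2, -162.2]), array([75. , 11.7]), np.float64(49.1)] [88.4 92.  94.7] [ 0.4857 -0.1609  0.0918]
   az of mean from axis 50.07609592872687
top green 0
```

View pics/p6.png

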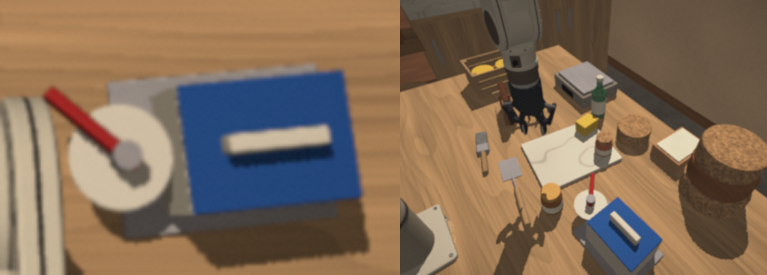

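The lid sits level on the tub at (270,140), and the lever lies over the green mark from (50,92) to (125,155). The other things are where they were.

```bash
python3 -c "
from workcell import *
print(job_done())"
```

```text
the job is handed in; nothing more can be done
None
```

The lid is fully home and level on the tub, the vent lever is at about 45° over the green mark, and the job was handed in at about 24 s on the clock; the hand-in call returned no verdict.

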